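Dry the brushes and put the paints away

ROBOT

A 7-joint arm with a two-finger parallel gripper is mounted at the origin on the work surface. World frame = base frame: x ahead of the robot, y to its left, z up, the work surface at z = 0. Lengths are in m, angles in degrees, forces in N, time in s.
With the tool pointing down it reaches from about 0.425 to 0.825 m from the base axis. Payload 3.6 kg.
Tool frame: the origin (TCP) lies at the very end of the fingers, on their centre line; the grasp point (between the pads) lies 19 mm behind it; z points along the fingers, y is the line along which they close (so a half turn about z gives the same grasp; the last joint's range is limited). The gripper opens to 93 mm and grips with 3 to 60 N. Pads are 15 mm wide; open, the fingers measure 128 mm over their backs; the gripper's body (75 mm by 188 mm) begins 65 mm behind the grasp point.
Start: joints at [-69.471, 35.231, -0.722, 81.555, 0.464, 63.22, -2.315], TCP at [0.244, 0.602, 0.219] pointing down, gripper open.
Joint ranges: [-178.69, 178.69], [-17.37, 117.87], [-77.05, 75.6], [15.02, 138.74], [-78.02, 258.01], [0.78, 113.62], [-162.83, 162.83]. Speed limits (degrees/s): [159.86, 159.86, 180, 180, 180, 180, 180].

INTERFACE

Orientations are given as [roll, pitch, yaw] about the fixed x, y, z axes, in that order (R = Rz(yaw) Ry(pitch) Rx(roll)).
In Python, from plant import * gives the robot as it stands. Calls block until the motion is done:
- movep(position, orientation): joint-space move of the TCP to a pose.
- movel(position, frame=None, max_speed=0.15): straight line of the TCP; frame=None keeps the orientation; max_speed is the mean speed in m/s.
- move_j(angles): joint-space move.
- gripper_open() and close(): open the fingers fully, or close them until they stop; the grip force is fixed at half the most.
- wait(seconds).
- ik(position, orientation): joint angles nearest the present ones, or None.
- camera(name): name is "side" or "top" or "wrist"; returns a dict with "image" (420x560x3 uint8, blue, green, red), "camera_matrix" (3x3 intrinsics, pixels), "rvec" (rotation vector, rad) and "tvec" (3), from world to camera coordinates, as OpenCV has them; the wrist camera has in their place "tool_from_camera" (4x4, takes a point from camera to tool coordinates, whose origin is the TCP and whose axes are the flange's). Camera axes: x right, y down, z forward; pixel columns grow to the right and rows downward; lengths in m; the calibration is good to about 2 mm. A picture is of the moment at which its call begins: read the wrist's pose just before it. There is no depth.
A pose or a line that the arm cannot do raises IKError and nothing moves.
- sign_off(): hands the job in; it is judged then, once.
Trained networks look in a picture, given as the dict that the camera call returned (one of the last four; its "shot" number tells which), for a name from the list of things; names that differ only in an ending like _2 or _b are one class to them, and where a whole thing is asked for, a point or a joint stands for the part that bears it (a point fixed in the world has none). Each returns a list of dicts, best first, with "confidence" (0 to 1); they miss things now and then, are a little off and sometimes report something else, mostly with a low value. They report only what shows in the picture. A call takes as long as a camera call.
- look_for(picture, query): "rect" ([left, top, right, bottom] in pixels, round what is visible of it).
- trace(picture, query): "region" (420x560 bool, what is visible of it) and "rect" ([left, top, right, bottom] in pixels, round what is visible of it).
- pinpoint(picture, query): "centre" ([column, row] in pixels: a listed point, or the origin of a listed thing).
Readings, each from a call of its own:
- get_t(): time.
- get_qpos(): joint angles.
- get_qd(): joint speeds.
- get_tau(): joint torques, N m.
- get_tool_pos(): TCP position.
- get_eef_rot(): TCP orientation.
- get_contact_force(): force on the tool from outside, world axes, zero at the start.
- get_moment(): the same for the moment, N m.
- get_width(): finger opening in m.
- get_gripper_force(): force on a finger pad.
Only numpy, scipy, OpenCV 4.12 (cv2) and the standard library are available. Lean on these libraries where they do the work, as an engineer would, in place of code of your own. Each camera call takes 0.05 s, during which the arm holds its last target. There are 200 camera calls.

TASK

The painting session is over: put every used brush butt-first into the sloping tubes of the brush dryer, then turn the orange timer sleeve until its white pointer clicks in at the number shown by the red marker block, then press the green start button. Also put every paint pot that is out back upright in the rack cell of its own colour, and leave the tumbler, the cup, the mug and the big roll of tape where they are.

Things in the scene. Friction and masses are not known exactly. Their poses are not given: they have to be found in the camera images.
- dryer: White brush dryer, fixed box 150 (x) x 352 (y) x 50 mm high; origin under its centre, z up. On top three blue tubes (28 x 28 mm inside, walls 4 mm, 55 mm deep, y = -125, -73, -21 mm), sloping at 45 degrees: from the floor the axis runs up and towards the robot along (-0.707, 0, 0.707) of this frame. Orange timer sleeve at x = 0, y = 100 mm; green button on a low step at x = 103, y = 100 mm.
- tube0 (a point): Centre of the inner floor (lower closed end) of sloping tube 0 (the outermost, farthest from the sleeve), 58 mm above the table; the mouth is 55 mm from here along (-0.707, 0, 0.707) of the dryer's frame.
- tube1 (a point): Centre of the inner floor (lower closed end) of sloping tube 1 (the middle one), 58 mm above the table; the mouth is 55 mm from here along (-0.707, 0, 0.707) of the dryer's frame.
- tube2 (a point): Centre of the inner floor (lower closed end) of sloping tube 2 (the one nearest the sleeve), 58 mm above the table; the mouth is 55 mm from here along (-0.707, 0, 0.707) of the dryer's frame.
- sleeve (a joint): Orange ribbed upright sleeve, 48 mm across, from 54 to 110 mm above the table (grip 5 to 20 mm below its top), turning in 30 degree clicks. Value in rad = number x 0.5236, numbers 0 to 8, growing clockwise seen from above. Each number is a tick with that many dots; 0 stands 120 degrees (counter-clockwise) from the dryer's +x, 4 at +x, 7 at -y.
- sleeve_mark (a point): Point 47 mm from the sleeve's axis in the direction of the sleeve's white pointer line, 3 mm above the housing; it turns with the sleeve and comes to a marker's origin when the sleeve is set to that marker's number.
- marker4: Red marker block (14 x 12 x 13 mm high) in a shallow grey pocket of the dial beside number 4, 47 mm from the sleeve's axis, its foot 53 mm above the table. Origin under its centre. Exactly one of the markers 4, 5, 6, 7 is present (the others read None); it shows the number to set and stays where it is.
- marker5: Red marker block (14 x 12 x 13 mm high) in a shallow grey pocket of the dial beside number 5, 47 mm from the sleeve's axis, its foot 53 mm above the table. Origin under its centre. Exactly one of the markers 4, 5, 6, 7 is present (the others read None); it shows the number to set and stays where it is.
- marker6: Red marker block (14 x 12 x 13 mm high) in a shallow grey pocket of the dial beside number 6, 47 mm from the sleeve's axis, its foot 53 mm above the table. Origin under its centre. Exactly one of the markers 4, 5, 6, 7 is present (the others read None); it shows the number to set and stays where it is.
- marker7: Red marker block (14 x 12 x 13 mm high) in a shallow grey pocket of the dial beside number 7, 47 mm from the sleeve's axis, its foot 53 mm above the table. Origin under its centre. Exactly one of the markers 4, 5, 6, 7 is present (the others read None); it shows the number to set and stays where it is.
- start (a joint): Green start button, 30 mm across, on the dryer at x = 103, y = 100 mm, top face 52 mm above the table; pressed straight down: 0 = up, 0.006 m = fully down (5 N), springs back.
- brush1: Flat brush with a dark brown handle, 175 mm long, 60 g, lying on the table at the start (absent: None). Origin at the middle of the butt (black band), on the axis, 8 mm up when lying; x runs to the bristles. Handle 18 mm wide (y), 16 mm thick (z), to x = 128 mm, then ferrule and bristles, 34 mm wide. Centre of mass near x = 85 mm: grip across y at x = 80 to 100 mm.
- brush2: Flat brush with a red handle, 175 mm long, 60 g, lying on the table at the start (absent: None). Origin at the middle of the butt (black band), on the axis, 8 mm up when lying; x runs to the bristles. Handle 18 mm wide (y), 16 mm thick (z), to x = 128 mm, then ferrule and bristles, 34 mm wide. Centre of mass near x = 85 mm: grip across y at x = 80 to 100 mm.
- brush3: Flat brush with a light brown handle, 175 mm long, 60 g, lying on the table at the start (absent: None). Origin at the middle of the butt (black band), on the axis, 8 mm up when lying; x runs to the bristles. Handle 18 mm wide (y), 16 mm thick (z), to x = 128 mm, then ferrule and bristles, 34 mm wide. Centre of mass near x = 85 mm: grip across y at x = 80 to 100 mm.
- pot_red: Closed square red paint pot, 38 (x) x 60 (y) x 45 mm high (z), 0.13 kg, standing on the table at the start (absent: None). Origin under its centre. Grip across x, at least 33 mm above its foot when in the rack.
- pot_yellow: Closed square yellow paint pot, 38 (x) x 60 (y) x 45 mm high (z), 0.13 kg, standing on the table at the start (absent: None). Origin under its centre. Grip across x, at least 33 mm above its foot when in the rack.
- pot_blue: Closed square blue paint pot, 38 (x) x 60 (y) x 45 mm high (z), 0.13 kg, standing on the table at the start (absent: None). Origin under its centre. Grip across x, at least 33 mm above its foot when in the rack.
- slot_red: The red cell of the white paint rack: red floor and red rims. Origin at the centre of the cell's floor, 5 mm above the table; the cell is 54 (x) x 72 (y) mm inside, its walls stand 12 mm above its floor; z up, same axes as the rack (three cells in a row along y, 76 mm apart, in an order that changes).
- slot_yellow: The yellow cell of the white paint rack: yellow floor and yellow rims. Origin at the centre of the cell's floor, 5 mm above the table; the cell is 54 (x) x 72 (y) mm inside, its walls stand 12 mm above its floor; z up, same axes as the rack (three cells in a row along y, 76 mm apart, in an order that changes).
- slot_blue: The blue cell of the white paint rack: blue floor and blue rims. Origin at the centre of the cell's floor, 5 mm above the table; the cell is 54 (x) x 72 (y) mm inside, its walls stand 12 mm above its floor; z up, same axes as the rack (three cells in a row along y, 76 mm apart, in an order that changes).
- tumbler: Glass tumbler, 72 mm across, 88 mm high; bystander. Origin under its centre.
- cup: White plastic cup, 68 mm across, 80 mm high; bystander. Origin under its centre.
- mug: White mug, 80 mm across, 90 mm high; bystander. Origin under its centre.
- tape: Roll of masking tape lying flat, 100 mm across, 24 mm high; bystander.

How it is judged (in metres and radians):
On the way, in this order (a step that is already met when the one before it is completed fails the run):
1. all the brushes that are present are in the dryer's tubes, each with its butt within 20 mm of the centre of a tube's floor ((distance between brush1 and tube0 below 0.02 m or distance between brush1 and tube1 below 0.02 m or distance between brush1 and tube2 below 0.02 m) and (distance between brush2 and tube0 below 0.02 m or distance between brush2 and tube1 below 0.02 m or distance between brush2 and tube2 below 0.02 m) and (distance between brush3 and tube0 below 0.02 m or distance between brush3 and tube1 below 0.02 m or distance between brush3 and tube2 below 0.02 m)), for 0.2 s.
2. after that, the sleeve's pointer stands at the marker's number (mark within 8 mm, about 10 degrees, of the marker's origin) (distance between sleeve_mark and marker4 below 0.008 m and distance between sleeve_mark and marker5 below 0.008 m and distance between sleeve_mark and marker6 below 0.008 m and distance between sleeve_mark and marker7 below 0.008 m), for 0.3 s.
3. after that, the start button is pressed at least 4 mm down (value of joint start above 0.004 m), for 0.05 s.
At the end, for the whole second after the job is handed in: Every brush: butt within 20 mm of a tube's floor centre. Sleeve mark within 8 mm (10 degrees) of the marker. Button up again. Every pot upright (0.12 rad) on the floor of its own colour's cell, within 13 mm of its centre and 6 mm of its floor. Brushes and pots at rest (all of step 1 and all of step 2 and value of joint start below 0.002 m and horizontal distance between pot_red and slot_red below 0.013 m and z of pot_red in the frame of slot_red below 0.006 m and angle between each of pot_red, pot_yellow, pot_blue's own z axis and vertical below 0.12 rad and horizontal distance between pot_yellow and slot_yellow below 0.013 m and z of pot_yellow in the frame of slot_yellow below 0.006 m and horizontal distance between pot_blue and slot_blue below 0.013 m and z of pot_blue in the frame of slot_blue below 0.006 m and linear speed of each of brush1, brush2, brush3, pot_red, pot_yellow, pot_blue below 0.02 m/s); the robot touches nothing.
It fails at once if the red marker block is moved out of its pocket (more than 15 mm) (distance of any of marker4, marker5, marker6, marker7 from where it was at the start of the episode above 0.015 m).
It fails at once if the tumbler, the cup or the mug is tipped over (more than 0.6 rad) (angle between any of tumbler, cup, mug's own z axis and vertical above 0.6 rad).
It fails at once if a bystander (tumbler, cup, mug, big roll of tape) is moved more than 80 mm from where it started (distance of any of tumbler, cup, mug, tape from where it was at the start of the episode above 0.08 m).
Of marker4, marker5, marker6, marker7 only 1 to 1 are there at a start; the rules pass over those that are not, and their reading is None.
Of brush1, brush2, brush3 only 2 to 3 are there at a start; the rules pass over those that are not, and their reading is None.
Of pot_red, pot_yellow, pot_blue only 1 to 2 are there at a start; the rules pass over those that are not, and their reading is None.
At some moment in a run one of brush1, brush2, brush3, pot_red, pot_yellow, pot_blue may be knocked a few centimetres aside while the robot is not near it.
Once in a run the grip may slacken for a moment while it holds something.
It also fails if it takes over 210 s, if anything falls off the work surface, if the arm or the gripper's body presses on something with over 40 N, if the wrist force passes 120 N, or if a joint passes its speed limit or range.

## Working session

There is one attempt and no reset: what is moved stays moved. The work goes in short steps, each a Python script; the robot and the scene stay as the last script left them, time stands still between calls to the robot, and variables do not carry over. Pictures are saved under pics/ and viewed, at most 14 in all, crops included, and the job is handed in when it is done.

```bash
ls; mkdir -p pics
python3 - <<'E'
from plant import *
import cv2
for n in("top","side"):
    c=camera(n); cv2.imwrite(f"pics/{n}0.png",c["image"])
    print(n,c["camera_matrix"].tolist(),c["rvec"],c["tvec"])
print(get_t(),get_tool_pos(),get_eef_rot())
E
```

```text
pics
top [[472.9233338745416, 0.0, 277.172204772758], [0.0, 472.9233338745416, 222.3051487838589], [0.0, 0.0, 1.0]] [ 2.17233627 -2.20787271  0.09025757] [0.02447033 0.51860755 1.30870076]
side [[464.9222654728593, 0.0, 279.8224165802437], [0.0, 464.9222654728593, 201.7505943840794], [0.0, 0.0, 1.0]] [ 2.41526828 -0.42939954  0.13227952] [-0.49698111  0.20038173  1.17513198]
0.1 [0.24374493 0.60182649 0.21762843] [-1.79871678e+02  3.32358825e-03  1.57956822e+02]
```

View pics/top0.png

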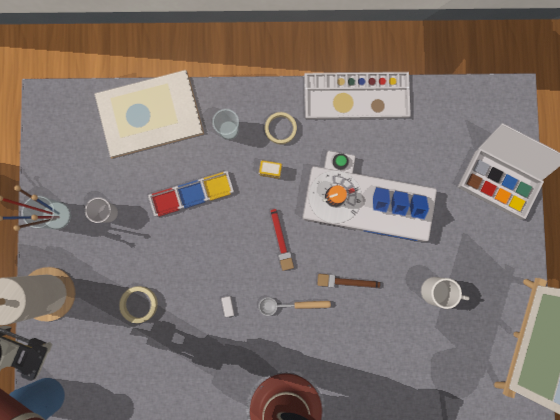

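View pics/side0.png

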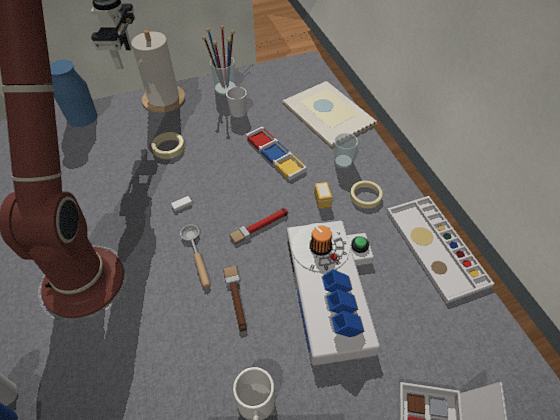

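The pictures show a red brush at top-view pixel (282,240) and a dark brown one at (348,282). A light-brown strainer, which isn't a brush, is at (295,305). A yellow pot stands at (270,169), the rack is at (190,193) and the dryer at (370,203). Next I'll measure with the networks.

```bash
cat > h.py <<'E'
from plant import *
import numpy as np, cv2
from scipy.spatial.transform import Rotation as R
def eul(m): return R.from_matrix(m).as_euler('xyz',degrees=True)
def rot(e): return R.from_euler('xyz',e,degrees=True).as_matrix()
def cam(n):
    """picture with camera centre 'c' and rotation camera->world 'Rw'"""
    if n=="wrist": p,o=np.array(get_tool_pos()),rot(get_eef_rot())
    c=camera(n)
    if n=="wrist":
        T=np.array(c["tool_from_camera"]); c["Rw"]=o@T[:3,:3]; c["c"]=p+o@T[:3,3]
    else:
        M=cv2.Rodrigues(np.array(c["rvec"]))[0]; c["Rw"]=M.T; c["c"]=-M.T@np.array(c["tvec"]).ravel()
    return c
def ray(c,px): 
    d=c["Rw"]@np.linalg.inv(c["camera_matrix"])@np.array([px[0],px[1],1.]); return d/np.linalg.norm(d)
def at_z(c,px,z):
    d=ray(c,px); return c["c"]+d*(z-c["c"][2])/d[2]
def proj(c,P):
    v=np.array(c["camera_matrix"])@c["Rw"].T@(np.asarray(P)-c["c"]); return v[:2]/v[2]
def pin(c,n,z,show=True):
    r=pinpoint(c,n)
    if not r: 
        if show: print(n,"none")
        return None
    w=at_z(c,r[0]["centre"],z)
    if show: print(n,round(r[0]["confidence"],2),np.round(r[0]["centre"],1),np.round(w,4))
    return w
def down(yaw): return [180,0,yaw]
E
python3 - <<'E'
from h import *
Z=dict(dryer=0,tube0=.058,tube1=.058,tube2=.058,sleeve_mark=.053,marker4=.053,marker5=.053,marker6=.053,marker7=.053,brush1=.008,brush2=.008,brush3=.008,pot_red=0,pot_yellow=0,pot_blue=0,slot_red=.005,slot_yellow=.005,slot_blue=.005,tumbler=0,cup=0,mug=0,tape=0)
for v in("top","side"):
    c=cam(v); print(v,c["c"])
    for n,z in Z.items(): pin(c,n,z)
E
```

```text
top [0.4242054  0.03121243 1.3421348 ]
dryer 0.97 [370.1 204.2] [ 0.5679 -0.2507  0.    ]
tube0 0.96 [401.2 200. ] [ 0.572  -0.3242  0.058 ]
tube1 0.96 [401.2 200. ] [ 0.572  -0.3242  0.058 ]
tube2 0.96 [401.2 200. ] [ 0.572  -0.3242  0.058 ]
sleeve_mark 0.75 [321.3 203.6] [ 0.566  -0.1055  0.053 ]
marker4 0.47 [349.5 190. ] [ 0.6024 -0.184   0.053 ]
marker5 0.47 [349.5 190. ] [ 0.6024 -0.184   0.053 ]
marker6 0.47 [349.5 190. ] [ 0.6024 -0.184   0.053 ]
marker7 0.47 [349.5 190. ] [ 0.6024 -0.184   0.053 ]
brush1 0.98 [272.6 209.5] [0.5563 0.0283 0.008 ]
brush2 0.98 [272.6 209.5] [0.5563 0.0283 0.008 ]
brush3 0.98 [272.6 209.5] [0.5563 0.0283 0.008 ]
pot_red none
pot_yellow 0.69 [269.9 172.5] [0.6637 0.0343 0.    ]
pot_blue 0.32 [378.9 192.9] [ 0.6001 -0.2769 -0.    ]
slot_red 0.91 [165.9 201. ] [0.5855 0.3306 0.005 ]
slot_yellow 0.8 [217.7 185.2] [0.6285 0.1835 0.005 ]
slot_blue 0.84 [194.9 192.2] [0.6094 0.2483 0.005 ]
tumbler 0.61 [226.3 128.3] [0.7943 0.158  0.    ]
cup 0.65 [108.2 212.1] [0.5569 0.4951 0.    ]
mug 0.67 [436.8 291.9] [ 0.316  -0.4319  0.    ]
tape 0.72 [137.3 304
[... 461 characters left out ...]
 0.6021 -0.1936  0.053 ]
marker7 0.57 [334.5 260. ] [ 0.6021 -0.1936  0.053 ]
brush1 0.81 [243.8 330. ] [ 0.3427 -0.2698  0.008 ]
brush2 0.81 [243.8 330. ] [ 0.3427 -0.2698  0.008 ]
brush3 0.81 [243.8 330. ] [ 0.3427 -0.2698  0.008 ]
pot_red 0.74 [245.6 331.5] [ 0.346  -0.2711  0.    ]
pot_yellow 0.94 [323.6 198.7] [0.6751 0.0365 0.    ]
pot_blue none
slot_red 0.73 [257.6 138. ] [0.5757 0.3421 0.005 ]
slot_yellow 0.76 [291.2 166.9] [0.6312 0.1833 0.005 ]
slot_blue 0.87 [272.4 152.9] [0.5977 0.2607 0.005 ]
tumbler 0.61 [344.3 160. ] [0.7964 0.1574 0.    ]
cup 0.7 [239.  114.4] [0.5545 0.4819 0.    ]
mug 0.94 [257.5 398.5] [ 0.3255 -0.4232  0.    ]
tape 0.7 [170.4 147. ] [0.3037 0.4065 0.    ]
```

```bash
python3 - <<'E'
from h import *
def test(name,p,f,rng):
    ok=[]
    for a in rng:
        q=ik(list(p),list(f(a)))
        ok.append((a,q is not None))
    print(name,[a for a,o in ok if o])
# brush1 grasp, fingers closing along x, tool x along +-y ; tilt a about tool x (radial tilt) / b about tool y
for yaw in(90,-90):
    Rb=rot([180,0,yaw])
    for x in(.345,.355,.37): test(f"b1 roll yaw{yaw} x{x}",[x,-.185,.01],lambda a:eul(R.from_rotvec([0,np.radians(a),0]).as_matrix()@Rb),range(-40,41,10))
    test(f"b1 fwd yaw{yaw}",[.345,-.185,.01],lambda a:eul(R.from_rotvec([np.radians(a),0,0]).as_matrix()@Rb),range(-40,41,10))
# insertion: tool z tilted back toward robot by a, closing along dryer y (yaw -8)
for g in(0,180):
  for x,y,z in((.50,-.22,.13),(.50,-.32,.13),(.46,-.32,.17),(.46,-.22,.17)):
    def f(a):
        M=rot([180,0,-8+g]) ; ax=rot([0,0,-8])@[0,1,0]
        return eul(R.from_rotvec(np.radians(a)*ax).as_matrix()@M)
    test(f"ins g{g} {x,y,z}",[x,y,z],f,range(-30,61,10))
E
python3 - <<'E'
from h import *
try:
    movep([.52,-.12,.36],down(90)); 
except IKError as e: print(e)
c=cam("wrist"); print(c["c"],c["Rw"].round(2).tolist(),get_qpos(),get_tool_pos()); cv2.imwrite("pics/w1.png",c["image"])
E
```

```text
b1 roll yaw90 x0.345 [0, 10, 20, 30, 40]
b1 roll yaw90 x0.355 [0, 10, 20, 30, 40]
b1 roll yaw90 x0.37 [-10, 0, 10, 20, 30, 40]
b1 fwd yaw90 [-10, 0, 10, 20, 30, 40]
b1 roll yaw-90 x0.345 [0, 10, 20, 30, 40]
b1 roll yaw-90 x0.355 [0, 10, 20, 30, 40]
b1 roll yaw-90 x0.37 [-10, 0, 10, 20, 30, 40]
b1 fwd yaw-90 [-10, 0, 10, 20, 30, 40]
ins g0 (0.5, -0.22, 0.13) [-30, -20, -10, 0, 10, 20, 30, 40, 50]
ins g0 (0.5, -0.32, 0.13) [-30, -20, -10, 0, 10, 20, 30, 40, 50]
ins g0 (0.46, -0.32, 0.17) [-30, -20, -10, 0, 10, 20, 30, 40, 50]
ins g0 (0.46, -0.22, 0.17) [-30, -20, -10, 0, 10, 20, 30, 40, 50, 60]
ins g180 (0.5, -0.22, 0.13) [-30, -20, -10, 0, 10, 20, 30, 40, 50]
ins g180 (0.5, -0.32, 0.13) [-30, -20, -10, 0, 10, 20, 30, 40, 50]
ins g180 (0.46, -0.32, 0.17) [-30, -20, -10, 0, 10, 20, 30, 40, 50]
ins g180 (0.46, -0.22, 0.17) [-30, -20, -10, 0, 10, 20, 30, 40, 50, 60]
[ 0.51927293 -0.04459017  0.52690709] [[1.0, 0.0, 0.0], [0.0, -0.96, -0.26], [-0.0, 0.26, -0.96]] [-12.76280829  20.69953369  34.55842963  87.62981307 -11.97026823
  75.42736307  23.20401127] [ 0.52032133 -0.11895101  0.35970459]
```

View w1.

View pics/w1.png

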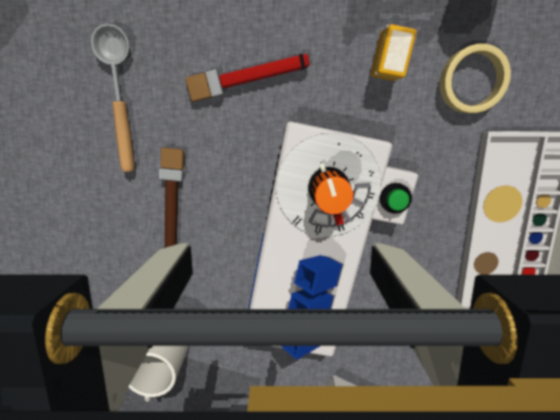

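Wrist view: the pointer at (327,175) stands at number 0, and the red marker near (340,217) looks like number 6. The dryer is turned about -11°, and both brushes and the yellow pot are visible. I'll refine from two closer views.

```bash
cat >> h.py <<'E'
def allpin(c,n,z,minc=.3):
    out=[]
    for r in pinpoint(c,n):
        if r["confidence"]<minc: continue
        w=at_z(c,r["centre"],z); out.append(w); print(" ",n,round(r["confidence"],2),np.round(r["centre"],1),np.round(w,4))
    return out
def rects(c,n,z,minc=.3,mask=None):
    """min-area rectangle of each traced region, in world xy at height z"""
    for r in trace(c,n):
        if r["confidence"]<minc: continue
        v,u=np.nonzero(r["region"]); 
        if len(u)<30: continue
        P=np.array([at_z(c,(a,b),z)[:2] for a,b in zip(u,v)]); m=P.mean(0)
        w,V=np.linalg.eigh(np.cov((P-m).T)); box=cv2.minAreaRect((P*1000).astype(np.float32))
        print("  T",n,round(r["confidence"],2),r["rect"],"mean",m.round(4),"axis",np.degrees(np.arctan2(V[1,1],V[0,1])).round(1),"box mm",np.round(box[0],1),np.round(box[1],1),round(box[2],1))
E
cat > m.py <<'E'
from h import *
for i,(p,y) in enumerate([([.52,-.12,.36],90),([.60,-.19,.27],90),([.47,-.2,.36],-90)]):
    try: movep(p,down(y))
    except IKError as e: print(e); continue
    c=cam("wrist"); cv2.imwrite(f"pics/m{i}.png",c["image"]); print(i,c["c"].round(3))
    if i!=1:
        allpin(c,"brush1",.008); rects(c,"brush1",.012)
    if i==0: allpin(c,"pot_yellow",0); rects(c,"pot_yellow",.045); allpin(c,"pot_red",0);
    allpin(c,"dryer",0); allpin(c,"tube0",.058); allpin(c,"marker6",.053); allpin(c,"sleeve_mark",.053); rects(c,"marker6",.066); rects(c,"start",.052); rects(c,"sleeve",.11); rects(c,"dryer",.05)
E
python3 m.py
```

```text
0 [ 0.519 -0.046  0.527]
  brush1 0.86 [308.9  59.2] [0.5582 0.0275 0.008 ]
  brush1 0.64 [329.5 270.2] [ 0.5994 -0.2939  0.008 ]
  brush1 0.61 [167.5 335.1] [ 0.3226 -0.4172  0.008 ]
  brush1 0.58 [172.3 255.4] [ 0.3432 -0.2679  0.008 ]
  T brush1 0.88 [160.8, 147.6, 184.9, 246.0] mean [ 0.3508 -0.1605] axis 84.6 box mm [ 349.9 -173.2] [158.7  37.6] 85.8
  T brush1 0.78 [185.4, 49.6, 308.5, 102.1] mean [0.4631 0.0049] axis -166.9 box mm [471.7   7.4] [176.2  34.8] 13.3
  pot_yellow 0.62 [384.6  53.8] [0.6656 0.0358 0.    ]
  T pot_yellow 0.97 [370.1, 24.7, 413.5, 81.2] mean [0.6629 0.0311] axis 74.4 box mm [662.9  30.7] [64.5 45.5] 80.3
  T pot_yellow 0.34 [386.3, 189.2, 407.6, 213.3] mean [ 0.6863 -0.164 ] axis 141.8 box mm [ 686.2 -164. ] [27.7 33.6] 47.0
  dryer 0.78 [308.5 236.1] [ 0.5642 -0.2374  0.    ]
  tube0 0.84 [317.8 298.3] [ 0.5756 -0.3166  0.058 ]
  tube0 0.76 [330.5 269.1] [ 0.5931 -0.2682  0.058 ]
  marker6 0.57 [339.7 217.2] [ 0.6039 -0.1892  0.053 ]
  sleeve_mark 0.58 [317.6 150.6] [ 0.5693 -0.0944  0.053 ]
  sleeve_mark 0.3 [308.4  59.6] [0.5542 0.0207 0.053 ]
  T
[... 1710 characters left out ...]
3  0.058 ]
  tube0 0.56 [190.3 117.9] [ 0.5885 -0.2665  0.058 ]
  tube0 0.55 [200.   30.8] [ 0.5693 -0.3707  0.058 ]
  marker6 0.52 [186.7 179.8] [ 0.6005 -0.1828  0.053 ]
  sleeve_mark 0.95 [209.3 234.8] [ 0.5734 -0.1015  0.053 ]
  T start 0.7 [116.3, 182.0, 140.8, 207.8] mean [ 0.6848 -0.1634] axis -157.2 box mm [ 685.  -163.5] [31.7 29. ] 0.1
  T sleeve 0.97 [169.5, 189.3, 218.3, 235.4] mean [ 0.5778 -0.151 ] axis 48.3 box mm [ 577.7 -150.2] [68.4 51. ] 56.7
  T sleeve 0.62 [116.0, 0.1, 289.8, 264.0] mean [ 0.556  -0.2519] axis 73.3 box mm [ 572.5 -248. ] [307.9 174.3] 78.8
  T dryer 0.58 [111.3, 0.0, 291.0, 263.3] mean [ 0.5682 -0.2494] axis 73.4 box mm [ 586.3 -245.3] [351.2 200.5] 77.9
```

```bash
cat >> h.py <<'E'
PSI=-11.5; SL=np.array([.5845,-.142,0]); D=rot([0,0,PSI]); O=SL-D@[0,.1,0]   # dryer frame
U=np.array([-1,0,1])/2**.5
def dw(p): return O+D@np.array(p)
TX=.031; TUBE=[np.array([TX,y,.058]) for y in(-.125,-.073,-.021)]
def overlay(c,fn):
    im=c["image"].copy()
    for t in TUBE:
        for s in(0.055,):
            q=[proj(c,dw(t+U*s+np.array([a*.7071,b,a*.7071]))) for a,b in((-.014,-.014),(-.014,.014),(.014,.014),(.014,-.014))]
            cv2.polylines(im,[np.int32(np.round(q))],True,(0,255,255),1)
        cv2.circle(im,tuple(int(v) for v in proj(c,dw(t))),2,(0,0,255),-1)
    q=[proj(c,dw([a,b,.05])) for a,b in((-.075,-.176),(-.075,.176),(.075,.176),(.075,-.176))]
    cv2.polylines(im,[np.int32(np.round(q))],True,(0,255,0),1)
    for r,z in((.024,.11),):
        q=[proj(c,SL+[r*np.cos(a),r*np.sin(a),z]) for a in np.linspace(0,6.28,30)]
        cv2.polylines(im,[np.int32(np.round(q))],True,(255,0,255),1)
    cv2.imwrite(fn,im)
E
python3 - <<'E'
from h import *
for p,y in(([.60,-.27,.34],168),([.58,-.27,.34],-12)):
    try: movep(p,down(y)); break
    except IKError as e: print(e)
c=cam("wrist"); overlay(c,"pics/ov1.png"); print(c["c"]); allpin(c,"tube0",.058); allpin(c,"marker6",.053)
E
```

```text
[ 0.52713609 -0.25366641  0.50695645]
  tube0 0.94 [238.6 165.9] [ 0.5805 -0.3213  0.058 ]
  tube0 0.65 [283.7 167.6] [ 0.5949 -0.2641  0.058 ]
  tube0 0.63 [201.5 169.5] [ 0.575 -0.37   0.058]
  marker6 0.67 [340.7 164. ] [ 0.6065 -0.1896  0.053 ]
```

View pics/ov1.png

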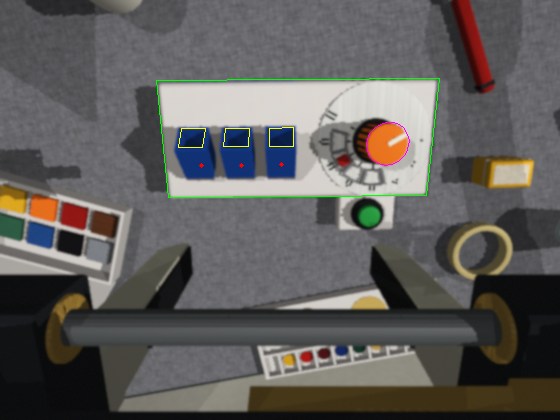

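The dryer model overlay matches: the tube mouths at (190,138), (236,138) and (281,137), the outline and the sleeve all line up. The marker at (344,160) is number 6. Next is grasping brush2.

```bash
cat >> h.py <<'E'
import json
def T(p,Rm): M=np.eye(4); M[:3,:3]=Rm; M[:3,3]=p; return M
def brush_target(k,s):
    """brush pose with its butt s m up the axis of tube k"""
    x=D@U; y=-D[:,1]; return T(dw(TUBE[k]+U*s),np.c_[x,y,np.cross(x,y)])
def mp(M): movep(list(M[:3,3]),list(eul(M[:3,:3])))
def dist(q): return np.abs(np.array(q)-get_qpos()).max()
def pick(b,ang,k,gx=.09):
    """grasp the lying brush (butt b, axis angle ang deg) and lift; saves brush-in-tool"""
    B=T([b[0],b[1],.008],rot([0,0,ang])); best=None
    for yaw in(ang,ang+180):
        G=T((B@[gx,0,-.005,1])[:3],rot([180,0,yaw])); H=np.linalg.inv(G)@B
        q=[ik(list(M[:3,3]),list(eul(M[:3,:3]))) for M in(G,brush_target(k,.09)@np.linalg.inv(H),brush_target(k,.004)@np.linalg.inv(H))]
        print(yaw,[None if a is None else np.round(a) for a in q])
        if all(a is not None for a in q):
            d=dist(q[0])+np.abs(np.subtract(q[0],q[1])).max()
            if best is None or d<best[0]: best=(d,G,H)
    _,G,H=best; P=G.copy(); P[2,3]=.15; mp(P); movel(list(G[:3,3]),max_speed=.1); close(); wait(.2)
    print("width",get_width(),"F",get_gripper_force(),"tcp",get_tool_pos())
    H[:3,3]=H[:3,3]; movel([G[0,3],G[1,3],.25]); print("width",get_width(),"t",get_t())
    json.dump(H.tolist(),open("H.json","w"))
E
python3 - <<'E'
from h import *
pick([.5560,.0276],-166.8,2)
M=brush_target(2,.09)@np.linalg.inv(np.array(json.load(open("H.json"))))
mp(M); print(get_width(),get_tool_pos(),M[:3,3],get_contact_force())
c=cam("side"); Z=cv2.resize(c["image"][150:380,200:420],None,fx=2.5,fy=2.5)
b=brush_target(2,.09); 
for x in(0,.128,.175): print(x,proj(c,(b@[x,0,0,1])[:3]).round(1))
allpin(c,"brush2",.1); cv2.imwrite("pics/s1.png",Z)
E
```

```text
-166.8 [array([ 28.,  51., -51., 121.,  64.,  42.,  37.]), array([ 40.,  57., -44.,  71.,  27., 111.,  74.]), array([ 37.,  66., -44.,  59.,  32., 113.,  75.])]
13.199999999999989 [array([   5.,   41.,  -13.,  122.,   26.,   20., -106.]), array([ 26.,  51., -11.,  71.,  12., 104., -88.]), array([ 24.,  60.,  -9.,  59.,  11., 106., -87.])]
width 0.01769044045659277 F 29.997951686382294 tcp [0.4683962  0.00696801 0.00299823]
width 0.017591907662224137 t 19.4833
0.017388369593655997 [ 0.46305087 -0.23909767  0.18226144] [ 0.46256554 -0.24067103  0.18174369] [ 0.13007629 -0.60247833 -0.29973857]
0 [317.6 274.7]
0.128 [276.5 257.9]
0.175 [259.7 251. ]
  brush2 0.64 [317.9 275.7] [ 0.534  -0.2451  0.1   ]
  brush2 0.6 [237.2 337.1] [ 0.3196 -0.3221  0.1   ]
```

View pics/s1.png

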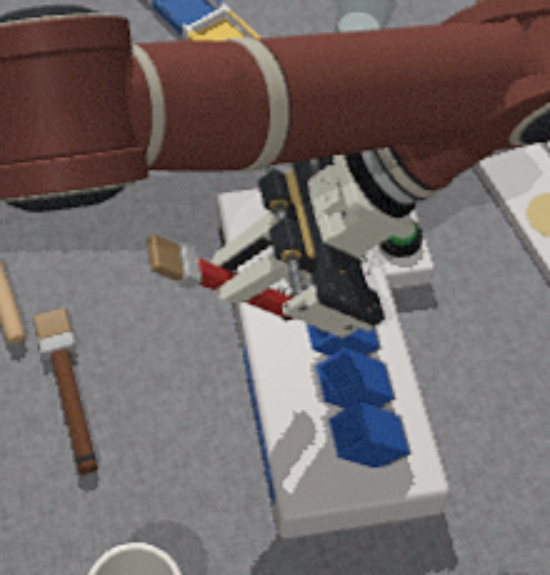

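The side view shows the brush held at 45° with its butt in front of tube 2. The detected butt (318,276) is within about 1 px of the prediction, so I'll insert it.

```bash
cat >> h.py <<'E'
def insert(k,off=np.zeros(3)):
    H=np.array(json.load(open("H.json"))); f0=np.array(get_contact_force())
    for s in(.065,.05,.035,.02,.010,.004):
        M=brush_target(k,s)@np.linalg.inv(H); movel(list(M[:3,3]+off),list(eul(M[:3,:3])),max_speed=.06)
        df=np.array(get_contact_force())-f0; print(s,df.round(1),round(get_width(),4))
        if np.linalg.norm(df)>25: print("STOP"); return False
    return True
def release(k):
    gripper_open(); wait(.3)
    z=rot(get_eef_rot())[:,2]; p=np.array(get_tool_pos()); movel(list(p-.12*z),max_speed=.12)
    p=np.array(get_tool_pos()); print("away",p,get_t())
E
python3 - <<'E'
from h import *
if insert(2): release(2)
c=cam("side"); b=brush_target(2,.004)
for x in(0,.128,.175): print(x,proj(c,(b@[x,0,0,1])[:3]).round(1))
for r in look_for(c,"brush2"): print(r)
E
```

```text
0.065 [-0.1 -0.8 -1.2] 0.0176
0.05 [-2.2 -0.4  0.2] 0.0178
0.035 [-0.7 -0.1 -0.5] 0.0176
0.02 [-0.6 -0.9 -0.9] 0.0178
0.01 [-1.  -0.4 -0.2] 0.0179
0.004 [-0.7  0.2 -0.2] 0.0179Traceback (most recent call last):
  File "<stdin>", line 2, in <module>
  File "h.py", line 92, in release
    z=rot(get_eef_rot())[:,2]; p=np.array(get_tool_pos()); movel(list(p-.12*z),max_speed=.12)
                                                           ~~~~~^^^^^^^^^^^^^^^^^^^^^^^^^^^^^
plant.IKError: the arm cannot follow that straight line within its joint ranges
```

```bash
sed -i 's/movel(list(p-.12\*z),max_speed=.12)/movel(list(p+[0,0,.17]),max_speed=.1)/' h.py
python3 - <<'E'
from h import *
release(2)
c=cam("side"); b=brush_target(2,.004)
for x in(0,.128,.175): print(x,proj(c,(b@[x,0,0,1])[:3]).round(1))
movep([.45,-.2,.36],down(-90))
c=cam("wrist"); 
for x in(0,.128,.175): print(x,proj(c,(b@[x,0,0,1])[:3]).round(1))
for n in("brush1","brush2"): allpin(c,n,.008); rects(c,n,.012)
cv2.imwrite("pics/b1.png",c["image"]); print(get_t())
E
```

```text
Traceback (most recent call last):
  File "h.py", line 92, in release
    z=rot(get_eef_rot())[:,2]; p=np.array(get_tool_pos()); movel(list(p+[0,0,.17]),max_speed=.1)
                                                           ~~~~~^^^^^^^^^^^^^^^^^^^^^^^^^^^^^^^^
plant.IKError: the arm cannot follow that straight line within its joint ranges
```

```bash
python3 - <<'E'
s=open('h.py').read()
i=s.index("def release")
s=s[:i]+'''def release(k):
    """open and back off, turning upright about the closing axis where needed"""
    gripper_open(); wait(.3); Rm=rot(get_eef_rot()); p=np.array(get_tool_pos())
    for d,tilt in((.17,0),(.12,0),(.17,-20),(.12,-20),(.17,-40),(.08,0),(.08,-15),(.08,-30)):
        a=R.from_rotvec(D[:,1]*np.radians(tilt)).as_matrix()@Rm
        try: movel(list(p+[0,0,d]),list(eul(a)),max_speed=.1); print("away",d,tilt); break
        except IKError: pass
    print(get_tool_pos(),get_eef_rot(),get_t())
'''
open('h.py','w').write(s)
E
python3 - <<'E'
from h import *
release(2)
c=cam("side"); b=brush_target(2,.004)
for x in(0,.128,.175): print(x,proj(c,(b@[x,0,0,1])[:3]).round(1))
movep([.45,-.2,.36],down(-90))
c=cam("wrist"); 
for x in(0,.128,.175): print(x,proj(c,(b@[x,0,0,1])[:3]).round(1))
for n in("brush1","brush2"): allpin(c,n,.008); rects(c,n,.012)
cv2.imwrite("pics/b1.png",c["image"]); print(get_t())
E
```

```text
away 0.17 -20
[ 0.52202088 -0.25281486  0.29003794] [179.98719146 -25.09417304 168.51206701] 27.375
0 [342.  284.7]
0.128 [304.8 269.5]
0.175 [289.7 263.3]
0 [174.8 118. ]
0.128 [234.  136.7]
0.175 [263.  145.9]
  T brush1 0.73 [345.7, 105.2, 379.6, 224.8] mean [ 0.324  -0.1882] axis 86.6 box mm [ 324.  -194.1] [174.9  36.6] 87.2
  T brush1 0.71 [185.2, 114.9, 282.6, 160.7] mean [ 0.5061 -0.2374] axis 165.1 box mm [ 518.3 -240.3] [ 46.6 144.3] 76.0
  T brush2 0.73 [345.7, 105.2, 379.6, 224.8] mean [ 0.324  -0.1882] axis 86.6 box mm [ 324.  -194.1] [174.9  36.6] 87.2
  T brush2 0.71 [185.2, 114.9, 282.6, 160.7] mean [ 0.5061 -0.2374] axis 165.1 box mm [ 518.3 -240.3] [ 46.6 144.3] 76.0
30.7583
```

View pics/b1.png

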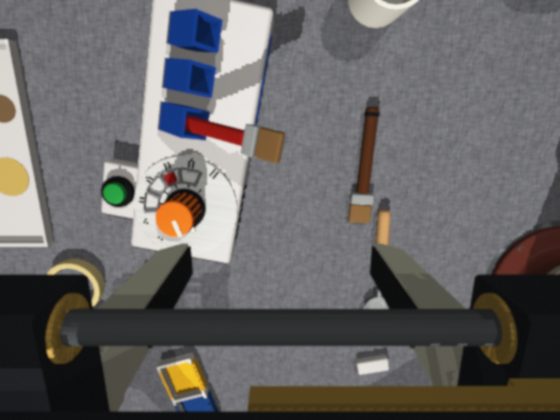

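Brush2 sits in tube 2. Brush1 has been knocked aside: its butt is now at (371,105) and its axis at about 87°. I'll grasp it from the new pose.

Run:
```python
from h import *
c=cam("wrist"); 
for px in((371.5,102),(361,222)): print(at_z(c,px,.012).round(4))
b=[.3195,-.2815]
try: pick(b,86.9,0); ok=True
except TypeError: ok=False
if not ok:
    for tilt in(0,-5,-10,-15,-20):
      for roll in(0,5,10,15):
        for gx in(.06,.07,.08,.09):
          for yaw in(86.9,266.9):
            Rm=R.from_euler('xyz',[0,roll,0],degrees=True).as_matrix()@R.from_euler('xyz',[tilt,0,0],degrees=True).as_matrix()@rot([180,0,yaw])
            B=T([*b,.008],rot([0,0,86.9])); p=(B@[gx,0,-.004,1])[:3]
            if ik(list(p),list(eul(Rm))) is not None:
                H=np.linalg.inv(T(p,Rm))@B; s=""
                for k in(0,1):
                    for d in(.09,.004):
                        M=brush_target(k,d)@np.linalg.inv(H); s+="Y" if ik(list(M[:3,3]),list(eul(M[:3,:3]))) is not None else "n"
                print(tilt,roll,gx,yaw,s)
```

```text
[ 0.3196 -0.2882  0.012 ]
[ 0.3234 -0.1084  0.012 ]
86.9 [array([ 25.,  38.,   3., 136., -15.,   6.,  39.]), array([ 43.,  57., -33.,  65.,  29., 112.,  88.]), array([ 35.,  64., -22.,  52.,  25., 112.,  95.])]
266.9 [array([ 18.,  38.,  14., 136., -56.,  10., -99.]), array([ 16.,  56.,  29.,  66.,  -2., 103., -58.]), array([ 18.,  65.,  28.,  53.,  -5., 107., -61.])]
width 0.01752971274012869 F 29.99862939119339 tcp [ 0.32429354 -0.19161142  0.00299373]
width 0.01799423978680521 t 36.5417
```

Run:
```python
from h import *
M=brush_target(0,.09)@np.linalg.inv(np.array(json.load(open("H.json"))))
mp(M); wait(.2); print(get_width(),get_tool_pos(),M[:3,3])
b=brush_target(0,.09)
for v in("side","top"):
    c=cam(v); print(v,[proj(c,(b@[x,0,0,1])[:3]).round(1).tolist() for x in(0,.128,.175)]); allpin(c,"brush1",.1,.2)
    if v=="side": cv2.imwrite("pics/s2.png",cv2.resize(c["image"][200:400,200:420],None,fx=2.5,fy=2.5))
```

```text
0.017650089470414625 [ 0.44261493 -0.34158054  0.18326248] [ 0.44183127 -0.3425832   0.18174369]
side [[327.4, 317.6], [284.1, 303.2], [266.2, 297.2]]
  brush1 0.77 [331.  317.6] [ 0.5203 -0.3496  0.1   ]
top [[420.9, 221.5], [426.7, 255.9], [429.1, 270.0]]
  brush1 0.66 [381.3 191.2] [ 0.5914 -0.2605  0.1   ]
  brush1 0.58 [320.9 198.9] [ 0.5733 -0.0997  0.1   ]
```

View pics/s2.png

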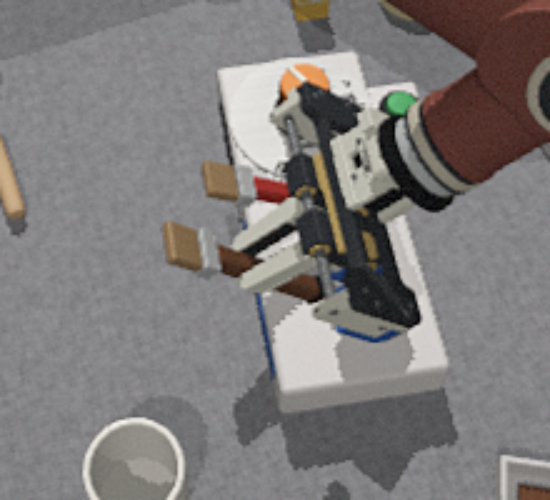

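The side view shows brush1 held along the tube 0 axis, bristle end at (266,296), as predicted. Inserting.

Run:
```python
from h import *
if insert(0):
    release(0)
    movep([.60,-.27,.34],down(168)); c=cam("wrist"); print(get_t())
    im=c["image"].copy()
    for k in(0,2): print(k,[proj(c,(brush_target(k,.002)@[x,0,0,1])[:3]).round(1).tolist() for x in(0,.128,.175)])
    rects(c,"brush1",.1); cv2.imwrite("pics/w4.png",im[:300])
```

```text
0.065 [-0.2 -0.1  0.5] 0.0177
0.05 [ 0.4  0.7 -0.2] 0.0175
0.035 [ 0.4  0.  -0.4] 0.018
0.02 [ 0.  -0.1 -0.8] 0.0178
0.01 [ 0.3 -0.5  0.2] 0.0173
0.004 [ 0.1  1.  -0.4] 0.0174
away 0.17 -20
[ 0.50143093 -0.35445279  0.28993379] [-179.95712478   25.0958235   -11.47057311] 43.7917
46.1
0 [[201.6, 164.8], [174.7, 85.8], [159.7, 41.9]]
2 [[281.5, 164.1], [281.0, 84.8], [280.6, 40.8]]
  T brush1 0.94 [151.0, 24.7, 203.2, 148.8] mean [ 0.4647 -0.3562] axis 178.4 box mm [ 477.9 -357.4] [ 40.  134.7] 86.6
  T brush1 0.66 [260.1, 22.3, 298.9, 146.0] mean [ 0.4853 -0.2447] axis 168.2 box mm [ 499.6 -247.4] [ 38.7 130. ] 78.8
```

View pics/w4.png

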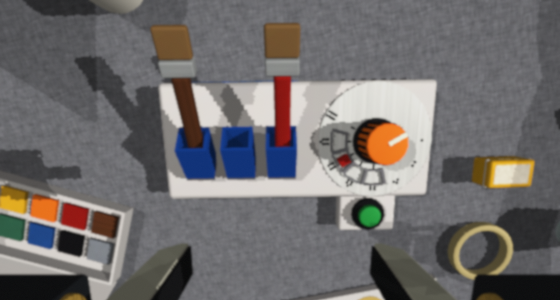

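Both brushes are in: brown in tube 0 at (190,140), red in tube 2 at (281,140). Now I'll plan the sleeve turn of 180° clockwise.

Run:
```python
from h import *
print(np.round(get_qpos()))
for y in range(-360,361,30):
    q=ik([SL[0],SL[1],.088],down(y)); print(y,None if q is None else np.round(q))
c=cam("wrist"); rects(c,"sleeve",.11)
```

```text
[ 35.  33. -24.  67.  13.  82.  90.]
-360 [  2.  40.  16.  98. -15.  43. -65.]
-330 [  6.  40.   8.  98.  -8.  43. -41.]
-300 [ 10.  39.   2.  98.  -2.  43. -17.]
-270 [15. 39. -5. 98.  5. 43.  7.]
-240 [ 19.  40. -11.  98.  11.  43.  32.]
-210 [ 22.  40. -18.  98.  16.  44.  57.]
-180 [ 25.  41. -23.  98.  21.  46.  83.]
-150 [ 28.  42. -28.  97.  25.  47. 109.]
-120 [ 32.  43. -34.  97.  31.  49. 134.]
-90 [ 36.  46. -42.  97.  37.  52. 159.]
-60 [-22.  56.  65.  99. -57.  64. -88.]
-30 [-22.  56.  65.  99. -57.  64. -58.]
0 [  2.  40.  16.  98. -15.  43. -65.]
30 [  6.  40.   8.  98.  -8.  43. -41.]
60 [ 10.  39.   2.  98.  -2.  43. -17.]
90 [15. 39. -5. 98.  5. 43.  7.]
120 [ 19.  40. -11.  98.  11.  43.  32.]
150 [ 22.  40. -18.  98.  16.  44.  57.]
180 [ 25.  41. -23.  98.  21.  46.  83.]
210 [ 28.  42. -28.  97.  25.  47. 109.]
240 [ 32.  43. -34.  97.  31.  49. 134.]
270 [ 36.  46. -42.  97.  37.  52. 159.]
300 [-22.  56.  65.  99. -57.  64. -88.]
330 [-22.  56.  65.  99. -57.  64. -58.]
360 [  2.  40.  16.  98. -15.  43. -65.]
  T sleeve 0.65 [351.3, 118.0, 408.4, 165.3] mean [ 0.5809 -0.1509] axis 66.1 box mm [ 581.3 -150.8] [62.8 49.8] 64.6
  T sleeve 0.59 [91.0, 0.0, 140.5, 12.0] mean [ 0.3872 -0.3962] axis 76.8 box mm [ 388.2 -397.7] [52.4 11.9] 78.0
```

Run:
```python
from h import *
p=[SL[0],SL[1],.088]
movep([p[0],p[1],.2],down(195)); movel(p,max_speed=.08); print(get_contact_force()); close(); wait(.2); print("w",get_width(),get_tool_pos())
for y in range(180,14,-15):
    movep(p,down(y))
wait(.3); f=np.array(get_contact_force()); print(f.round(1),np.round(get_moment(),2),get_width(),get_eef_rot())
gripper_open(); wait(.3); movel([p[0],p[1],.2]); print(get_t())
movep([.60,-.27,.34],down(168)); c=cam("wrist"); allpin(c,"sleeve_mark",.053); allpin(c,"marker6",.053)
m=[SL+[.047*np.cos(np.radians(PSI+120-30*n)),.047*np.sin(np.radians(PSI+120-30*n)),.056] for n in range(9)]
for n in(5,6,7): print(n,proj(c,m[n]).round(1))
cv2.imwrite("pics/w5.png",cv2.resize(c["image"][80:240,270:450],None,fx=3,fy=3,interpolation=cv2.INTER_CUBIC))
```

```text
[-0.00216618 -0.12143365 -0.66675834]
w 0.047788253722119874 [ 0.58496962 -0.1438771   0.08802975]
[12.4 -3.8 -8.5] [-1.26 -2.71  0.49] 0.04753772539974635 [179.59297881  -0.7049102   15.50997188]
55.6667
  sleeve_mark 0.77 [350.4 174.4] [ 0.6227 -0.1791  0.053 ]
  marker6 0.7 [344.5 161.3] [ 0.6039 -0.184   0.053 ]
5 [354.9 171.6]
6 [342.4 158.7]
7 [338.2 140.4]
```

View pics/w5.png

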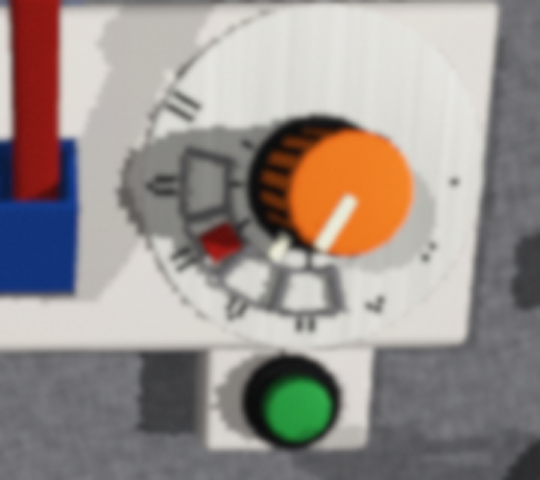

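The pointer is at 5 (pocket at crop (248,280)), and the red block is one click further on at 6. So some of the turn slipped, and I'll turn one more click.

```bash
cat > turn.py <<'E'
from h import *
import sys
a=float(sys.argv[1]); p=[SL[0],SL[1],.086]; y0=120
movep([p[0],p[1],.2],down(y0)); movel(p,max_speed=.08); close(); wait(.3)
for y in np.linspace(y0,y0-a,int(a//6)+1)[1:]: movep(p,down(y))
wait(.3); print(np.round(get_contact_force(),1),np.round(get_moment(),2),get_width(),get_eef_rot())
gripper_open(); wait(.3); movel([p[0],p[1],.2]); print(get_t())
movep([.60,-.27,.34],down(168)); c=cam("wrist"); w=allpin(c,"sleeve_mark",.056)
for v in w: d=v-SL; print("number",(120+PSI-np.degrees(np.arctan2(d[1],d[0])))/30)
cv2.imwrite("pics/w6.png",cv2.resize(c["image"][80:240,270:450],None,fx=3,fy=3,interpolation=cv2.INTER_CUBIC))
E
python3 turn.py 33
```

```text
[ 5.3  4.4 -4. ] [ 0.95 -1.17 -0.13] 0.04735584103806276 [ 1.79800543e+02 -1.66792332e-01  8.71967798e+01]
65.1583
  sleeve_mark 0.6 [339.8 157.9] [ 0.5973 -0.1891  0.056 ]
number 6.112024548020274
```

View pics/w6.png

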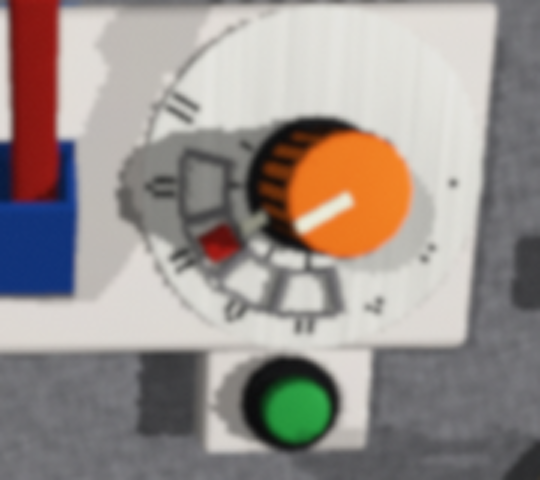

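The pointer now faces the red block at crop (220,242). Next I'll press the button, then measure the pot and rack.

Run:
```python
from h import *
b=SL+D@[.103,0,0]; print(b)
close(); movep([b[0],b[1],.12],down(168.5)); movel([b[0],b[1],.056],max_speed=.08)
for z in(.051,.049,.0475,.0465):
    movel([b[0],b[1],z],max_speed=.03); print(z,get_tool_pos()[2],np.round(get_contact_force(),1))
wait(.3); print(np.round(get_contact_force(),1)); movel([b[0],b[1],.2]); gripper_open()
for p in([.65,.06,.30],[.62,.22,.30]):
    movep(p,down(90)); c=cam("wrist"); print(c["c"].round(3))
    allpin(c,"pot_yellow",0); rects(c,"pot_yellow",.045)
    allpin(c,"slot_yellow",.005); allpin(c,"slot_blue",.005); allpin(c,"slot_red",.005); rects(c,"slot_yellow",.017)
    cv2.imwrite(f"pics/p{p[1]}.png",c["image"])
a=cv2.imread("pics/p0.06.png");d=cv2.imread("pics/p0.22.png"); cv2.imwrite("pics/pp.png",np.hstack([a[:290,180:],d[:290,100:480]])) 
print(get_t())
```

```text
[ 0.68543224 -0.1625349   0.        ]
0.051 0.05169135705715641 [ 1.6 -0.3  1.2]
0.049 0.04962528278524678 [ 2.1 -0.8  3.4]
0.0475 0.04800976213790509 [ 1.8 -0.5  3.5]
0.0465 0.04691764702159096 [ 2.9 -1.2  5.3]
[ 3.3 -1.3  4.1]
[0.649 0.133 0.467]
  pot_yellow 0.74 [294.  186.5] [0.6671 0.0358 0.    ]
  T pot_yellow 0.94 [275.3, 168.4, 313.3, 221.5] mean [0.6679 0.0368] axis 80.4 box mm [667.9  36.2] [64.9 39. ] 80.3
  T pot_yellow 0.54 [207.8, 306.3, 249.1, 366.4] mean [ 0.5739 -0.1941] axis 80.4 box mm [ 581.6 -172.1] [101.5  53.6] 69.8
  T pot_yellow 0.51 [229.0, 37.1, 293.4, 102.1] mean [0.6264 0.1811] axis 113.4 box mm [626.  180.3] [62.7 62.8] 16.9
  slot_blue 0.97 [245.2   4. ] [0.6063 0.2591 0.005 ]
  T slot_yellow 0.63 [228.5, 35.7, 292.5, 103.6] mean [0.6258 0.1852] axis 122.7 box mm [625.5 184.6] [65.9 66.7] 16.5
  T slot_yellow 0.48 [165.6, 251.9, 328.6, 409.8] mean [ 0.5759 -0.186 ] axis 70.1 box mm [ 597.2 -209.8] [287.3 211. ] 78.5
[0.619 0.293 0.467]
  pot_yellow 0.61 [311.9 292.8] [0.6665 0.0316 0.    ]
  slot_yellow 0.8 [287.  195.4] [0.6281 0.1837 0.005 ]
  slot_blue 0.81 [273.8 138.8] [0.6104 0.2603 0.005 ]
  slot_red 0.63 [249.9  79.7] [0.5806 0.3335 0.005 ]
  T slot_yellow 0.62 [255.3, 168.1, 316.1, 223.2] mean [0.6254 0.1886] axis 89.9 box mm [624.2 188.4] [65.9 67.3] 16.5
  T slot_yellow 0.44 [206.6, 346.4, 343.4, 410.7] mean [ 0.5806 -0.1044] axis -167.1 box mm [ 610.2 -127.4] [129.8 198.9] 78.4
76.725
```

View pics/pp.png

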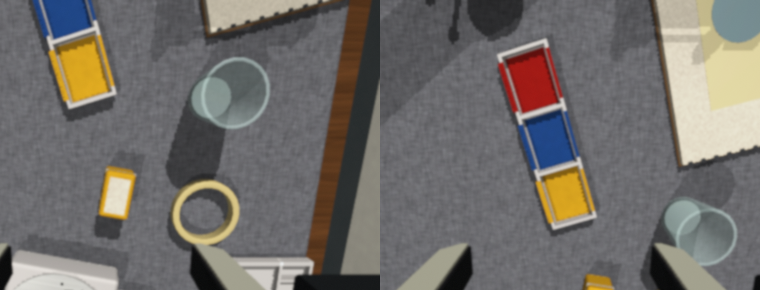

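Only the yellow pot is out (left half, about (118,193)); its cell is empty, and the cell order is red, blue, yellow. I'll check the cell fit while picking up the pot.

```bash
cat >> h.py <<'E'
SY=np.array([.627,.185,.005]); RY=16.8
E
python3 - <<'E'
from h import *
c=cam("wrist"); im=c["image"].copy(); S=rot([0,0,RY])
for z,col in((0,(255,0,255)),(.012,(0,255,0))):
    q=[proj(c,SY+S@[a,b,z]) for a,b in((-.027,-.036),(-.027,.036),(.027,.036),(.027,-.036))]
    cv2.polylines(im,[np.int32(np.round(np.array(q)*16))],True,col,1,shift=4)
cv2.imwrite("pics/ov2.png",cv2.resize(im[130:250,210:370],None,fx=4,fy=4,interpolation=cv2.INTER_CUBIC))
x,y=.6675,.0358
movep([x,y,.15],down(80.3)); movel([x,y,.024],max_speed=.1); close(); wait(.2); print(get_width(),get_tool_pos())
movel([x,y,.15]); print(get_width(),get_t())
E
```

```text
0.037569188341670126 [0.66771829 0.03577974 0.0240923 ]
0.037583069527553616 81.2333
```

View pics/ov2.png

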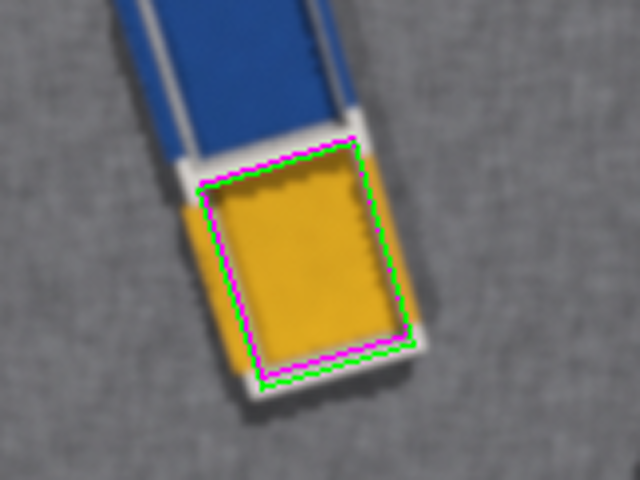

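The cell model (magenta and green) lies on the yellow cell within about 2 mm, so I'll place the pot there.

Run:
```python
from h import *
yaw=80.3+RY+9.7
movep([SY[0],SY[1],.15],down(yaw)); print(get_width())
movel([SY[0],SY[1],.04],max_speed=.1); movel([SY[0],SY[1],.0305],max_speed=.03); wait(.2); print(np.round(get_contact_force(),1),get_tool_pos(),get_width())
gripper_open(); wait(.3); movel([SY[0],SY[1],.2]); 
movep([.62,.22,.30],down(90)); c=cam("wrist"); allpin(c,"pot_yellow",.005); rects(c,"pot_yellow",.05); S=rot([0,0,RY])
print("expect",proj(c,SY).round(1))
a=c["image"][:290,100:480]
movep([.60,-.27,.34],down(168)); c=cam("wrist"); rects(c,"brush1",.1); w=allpin(c,"sleeve_mark",.056)
for v in w: d=v-SL; print("number",(120+PSI-np.degrees(np.arctan2(d[1],d[0])))/30)
cv2.imwrite("pics/fin.png",np.hstack([a,c["image"][:290,80:480]])); print(get_t())
```

```text
0.03776645853156405
[ 1.3 -0.2 -2.1] [0.62711255 0.18504362 0.03063838] 0.0378232072136244
  pot_yellow 0.84 [282.9 198.5] [0.6219 0.1814 0.005 ]
  T pot_yellow 0.76 [263.7, 174.9, 306.0, 232.0] mean [0.6257 0.1868] axis 107.2 box mm [625.9 186.6] [37.3 65.4] 17.6
expect [286.6 195.9]
  T brush1 0.89 [260.1, 22.2, 298.8, 146.9] mean [ 0.4856 -0.2446] axis 168.3 box mm [ 500.  -247.6] [ 38.1 129.8] 78.8
  T brush1 0.83 [150.7, 25.4, 202.7, 147.7] mean [ 0.4639 -0.3563] axis 178.6 box mm [ 477.7 -357.5] [ 41.1 133.6] 86.2
  sleeve_mark 0.59 [337.2 155.2] [ 0.5942 -0.1913  0.056 ]
number 6.2452737981299835
89.0
```

View pics/fin.png

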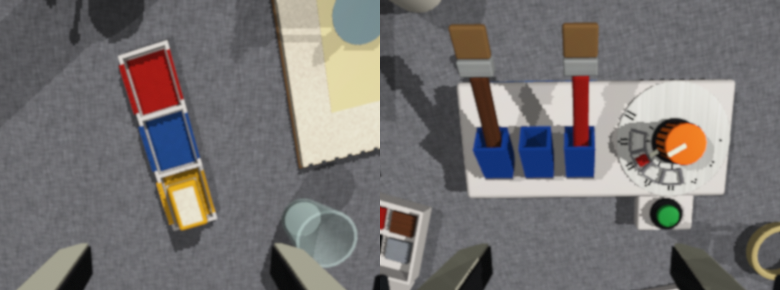

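The pot is in the yellow cell, both brushes are in the tubes, the pointer is at 6 and the button is up. I'll hand it in.

```bash
python3 -c "
from plant import *
print(sign_off(),get_t())"
```

```text
the job is handed in; nothing more can be done
the job is handed in; nothing more can be done
```

The job was handed in at about 89 s of the 210 s allowed; the hand-in gave no verdict. Both used brushes are in the dryer tubes, the sleeve is set to 6, the start button was pressed (about 5 mm) and is up again, and the yellow pot is in its own cell.

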